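# Show an amber stone under its cover

### The arm

A 7-joint arm with a two-finger parallel gripper is mounted at the origin on the work surface. World frame = base frame: x ahead of the robot, y to its left, z up, the work surface at z = 0. Lengths are in m, angles in rad, forces in N, time in s.
With the tool pointing down it reaches from about 0.425 to 0.925 m from the base axis. Payload 6.8 kg.
Tool frame: the origin (TCP) lies at the very end of the fingers, on their centre line; the grasp point (between the pads) lies 19 mm behind it (grip_point_offset is the distance from the TCP to the grasp point, in m); z points along the fingers, y is the line along which they close (so a half turn about z gives the same grasp; the last joint's range is limited). The gripper opens to 85 mm and grips with 20 to 120 N. Pads are 22 mm wide; open, the fingers measure 114 mm over their backs; the gripper's body (76 mm by 85 mm) begins 54 mm behind the grasp point. The pads swing forward as they close: fully open they stand 13 mm farther back than shut.
Start: joints at [-1.41, 0.477, 0.022, 1.555, -0.011, 1.109, -0.083], TCP at [0.179, 0.651, 0.231] pointing down, gripper open.
Joint ranges: [-2.96, 2.96], [-0.34, 2.1], [-1.41, 1.46], [0.24, 2.44], [-1.37, 4.51], [0.17, 1.92], [-2.96, 2.96]. Speed limits (rad/s): [2.39, 2.39, 3.14, 3.14, 3.14, 3.14, 3.14].

### API

Orientations are given as a unit quaternion [w, x, y, z].
In Python, from station import * gives the robot as it stands.
- The arm moves only by the tool carry_out, never from a script. Its argument "rows" is text: rows parted by semicolons, each of 4 numbers parted by spaces: the shift along the world's x, y, z in mm, then the turn about the world's z in degrees. In form: dx dy dz yaw; .... A call has 1 to 10 rows; each row shifts and turns the commanded pose from where the row before left it; what a row does not reach is not made up. A row lasts 1/8 s, in which the tool goes at most 62.5 mm and 10.7 degrees, less where a joint would pass 70% of its speed; a pose out of reach is approached as far as the arm can. A call is refused whole if a number of a shift passes 62.5 or a number of a turn 10.7, either way. A call with a gripper value outside its range is refused whole. "claw" is the finger opening in mm, from 0 to 85.4, set as the call begins (left out, the last holds). The fingers move at their own pace and stop on an object; "force" is the grip in N (left out, the last holds). Time passes only in rows, so rows that do not move let the fingers close. It gives the time, the measured TCP pose, the force, the opening and the grip force at its end, in the units of the state.
- get_obs(): the state, without advancing time (a new reading comes with each control period).
- read_camera(name): name is "side" or "top" or "wrist"; returns a dict with "img" (480x640x3 uint8, blue, green, red), "fov_y" (degrees; the focal length in pixels is half the picture's height over the tangent of half this angle, whatever the lens; pixels are square), "cx", "cy" (the principal point, pixels), "world_to_cam" (4x4, takes a point from world to camera coordinates). Camera axes: x right, y up, looking along -z (the intrinsics and any distortion apply to the point x, -y, -z); pixel columns grow to the right and rows downward; lengths in m; the calibration is good to about 2 mm. A picture is of the moment at which its call begins. There is no depth.
- hand_in(): hands the job in; it is judged then, once.
Trained networks look in the newest picture that a camera, given by its name, has taken for a name from the list of things; names that differ only in an ending like _2 or _b are one class to them, and where a whole thing is asked for, a point or a joint stands for the part that bears it (a point fixed in the world has none). Each returns a list of dicts, best first, with "confidence" (0 to 1); they miss things now and then, are a little off and sometimes report something else, mostly with a low value. They report only what shows in the picture. A call takes as long as a camera call. They do not tell look-alikes from the thing itself.
- recognise(camera, thing): "centre" ([column, row] in pixels, amid what is visible of it).
- outline_of(camera, thing): "pixels" (480x640 bool, what is visible of it) and "centre" ([column, row] in pixels, amid what is visible of it).
- place_of(camera, thing): "centre" ([column, row] in pixels: a listed point, or the origin of a listed thing).
The state is a dict: "t": time; "q": joint angles; "joint_vel": joint speeds; "joint_torque": joint torques, N m; "eef_pos": TCP position; "tool_rot": TCP orientation; "contact_force": force on the tool from outside, world axes, zero at the start; "torque": the same for the moment, N m; "gripper_width": opening from 0.0 (shut) to 1.0 (fully open); "grasp_force": force on a finger pad.
Only numpy, scipy, OpenCV 4.12 (cv2) and the standard library are available. Lean on these libraries where they do the work, as an engineer would, in place of code of your own. Each camera call takes 0.05 s, during which the arm holds its last target. There are 200 camera calls.

### The job

Put the honey-yellow amber stone, flat side down and dome up, near the middle of the square pocket in the wooden display base. Then pick up the clear square cover that has toppled onto its side and set it rim down over the stone, fully seated in the pocket; set both down gently rather than dropping them, and leave the dark stone, the loupe and the carton alone.

Things in the scene. Friction and masses are not known exactly. Their poses are not given: they have to be found in the camera images.
- honey: Honey-yellow amber cabochon, round, 30 mm diameter, 20 mm high: flat underside, straight vertical side up to 13 mm, then a dome. 15 g. It starts flat side down on the table. Origin: centre of the flat underside; z points out of the dome.
- cherry: Dark cherry-red amber cabochon of the same shape and size as the honey one; a bystander on the table. Origin: centre of the flat underside; z out of the dome.
- cover: Clear square cover, 50 x 50 mm outside, 52 mm high, walls 3 mm, 45 g; clear closed top with a black edge band, brass-coloured rim round the open mouth. Starts toppled on one flat side on the table, top roughly towards the robot, mouth away. Origin: centre of the open mouth, in the plane of the rim; z points from mouth to top (up when rim down); x and y are square to its walls.
- base: Fixed dark wooden display base, square block 90 x 90 x 16 mm lying on the table, with one square pocket in its top. Origin: centre of its underside; z up; x and y parallel to its sides and to the pocket's.
- pocket (a point): Centre of the pocket's floor in the display base. The pocket is 54.5 mm square and 5 mm deep, with a small chamfer and a cream lining; its floor is 11 mm above the table, the block's top 16 mm. Axes as base.
- loupe: Black round loupe standing on the table, 38 mm diameter, 34 mm high; a bystander. Origin: centre of its underside.
- carton: Small cardboard carton 70 x 100 x 50 mm (x, y, z) on the table, beyond the base; a bystander. Origin: centre of its underside.
Things that resemble listed ones, but are neither listed nor needed, are in the scene too. What is shaped like the cover but green is not meant. There is more than one size of the base; the one meant has the size given above.

How it is judged:
On the way:
1. the honey stone lies in the pocket, flat side down, let go (horizontal distance between honey and pocket below 0.018 m and z of honey in the frame of pocket below 0.0025 m and angle between honey's own z axis and vertical below 0.1 rad and contact force between the fingers and honey below 0.05 N and linear speed of honey below 0.01 m/s and angular speed of honey below 0.1 rad/s), for 0.2 s.
At the end, for the whole second after the job is handed in: The cover stands rim down on the pocket's floor (rim within 2 mm of the floor, centre within 4 mm of the pocket's centre, tilt under 0.05 rad) with the honey stone under it, flat side down on the floor (within 2.5 mm, tilt under 0.1 rad) and within 18 mm of the pocket's centre; both at rest (horizontal distance between honey and pocket below 0.018 m and z of honey in the frame of pocket below 0.0025 m and angle between honey's own z axis and vertical below 0.1 rad and horizontal distance between cover and pocket below 0.004 m and z of cover in the frame of pocket below 0.002 m and angle between cover's own z axis and vertical below 0.05 rad and linear speed of each of cover, honey below 0.01 m/s and angular speed of each of cover, honey below 0.1 rad/s); the robot touches nothing.
It fails at once if the dark stone, the loupe or the carton is moved more than 20 mm (distance of any of cherry, loupe, carton from where it was at the start of the episode above 0.02 m).
It fails at once if the cover is let go more than 30 mm above the pocket's floor (horizontal distance between cover and pocket below 0.05 m and z of cover in the frame of pocket above 0.03 m and contact force between the fingers and cover below 0.05 N).
It fails at once if the honey stone is let go more than 20 mm above the pocket's floor (horizontal distance between honey and pocket below 0.04 m and z of honey in the frame of pocket above 0.02 m and contact force between the fingers and honey below 0.05 N).
It fails at once if the cover is pressed against the base with more than 30 N (contact force between cover and base above 30 N).
It also fails if it takes over 58 s, if anything falls off the work surface, if the arm or the gripper's body presses on something with over 40 N, if the wrist force passes 120 N, or if a joint passes its speed limit or range.

## Working session

There is one attempt and no reset: what is moved stays moved. The work goes in short steps, Python scripts to look and compute and a tool call to move; the robot and the scene stay as the last step left them, time stands still between calls to the robot, and variables do not carry over. Pictures are saved under pics/ and viewed, at most 10 in all, crops included, and the job is handed in when it is done.

Besides the shell and the picture viewer there is one more tool, called after "Call:" by a JSON object that holds its "method" and its "body", one argument or row to a line. carry_out: Moves the arm, as the interface text tells. Its arguments: {"type":"object","properties":{"rows":{"type":"string"},"claw":{"type":"number"},"force":{"type":"number"}},"required":["rows"]}

```bash
mkdir -p pics
cat > h.py <<'E'
from station import *
import numpy as np, cv2
def cam(n):
    c=read_camera(n); return c
def ray(c,px):
    f=240/np.tan(np.radians(c["fov_y"])/2)
    T=np.array(c["world_to_cam"]);R=T[:3,:3];t=T[:3,3]
    d=np.array([(px[0]-c["cx"])/f,-(px[1]-c["cy"])/f,-1.])
    return -R.T@t, R.T@d
def atz(c,px,z):
    o,d=ray(c,px); return o+d*(z-o[2])/d[2]
def proj(c,P):
    f=240/np.tan(np.radians(c["fov_y"])/2)
    T=np.array(c["world_to_cam"]);p=T[:3,:3]@np.array(P)+T[:3,3]
    return np.array([c["cx"]+f*p[0]/-p[2],c["cy"]-f*p[1]/-p[2]])
E
python3 - <<'E'
from h import *
for n in ["top","side"]:
    c=cam(n); cv2.imwrite(f"pics/{n}0.png",c["img"])
    print(n,{k:c[k] for k in c if k not in("img","world_to_cam")},ray(c,(c["cx"],c["cy"])))
    for th in ["honey","cherry","cover","base","pocket","loupe","carton"]:
        for r in place_of(n,th)[:4]:
            print(th,np.round(r["centre"]),round(r["confidence"],2),np.round(atz(c,r["centre"],{"pocket":.011,"cover":.025}.get(th,0)),3))
o=get_obs();print(o)
E
```

```text
top {'fov_y': 46.06475972089866, 'cx': 321.17173312560016, 'cy': 237.6201710601974} (array([ 0.36341153, -0.00622087,  1.07867709]), array([ 0.21401524,  0.01625765, -0.97669502]))
cherry [478. 322.] 0.61 [ 0.452 -0.294  0.   ]
cover [194. 247.] 0.95 [0.564 0.253 0.025]
cover [192. 199.] 0.6 [0.659 0.267 0.025]
base [324. 262.] 0.72 [0.551 0.004 0.   ]
base [402. 268.] 0.55 [ 0.548 -0.146  0.   ]
pocket [403. 266.] 0.84 [ 0.549 -0.148  0.011]
pocket [325. 264.] 0.71 [0.546 0.002 0.011]
loupe [280. 164.] 0.83 [0.746 0.103 0.   ]
carton [348. 155.] 0.97 [ 0.774 -0.033  0.   ]
carton [194. 248.] 0.37 [0.566 0.259 0.   ]
side {'fov_y': 56.49721263008395, 'cx': 323.3880219004233, 'cy': 235.53619588757533} (array([ 0.30586443, -0.59740661,  0.59258515]), array([ 0.33121971,  0.69823856, -0.63463093]))
honey [412. 357.] 0.72 [ 0.607 -0.277  0.   ]
cherry [329. 412.] 0.89 [ 0.449 -0.301  0.   ]
cover [301. 173.] 0.94 [0.658 0.264 0.025]
cover [263. 184.] 0.89 [0.56  0.262 0.025]
cover [305. 260.] 0.34 [ 0.54  -0.021  0.025]
base [304. 260.] 0.96 [0.547 0.004 0.   ]
base [338. 307.] 0.72 [ 0.
[... 246 characters left out ...]
6,  0.0223952 ,  1.55542462, -0.01150418,
        1.10930283, -0.08308469]), 'joint_vel': array([-5.49422652e-04,  1.49285765e-03,  1.17601975e-03,  3.52542611e-03,
        1.03740443e-03, -6.70685228e-05, -3.97118028e-04]), 'joint_torque': array([ 3.40668648e-04, -5.96259069e+01,  1.60710678e+00, -2.81532687e+01,
        1.26007534e-02,  1.59261705e-03, -2.42590716e-05]), 'eef_pos': array([0.17925512, 0.65076812, 0.2313303 ]), 'tool_rot': array([-9.15989755e-06,  1.33997876e-01,  9.90981619e-01,  2.18961497e-05]), 'contact_force': array([-0.33658316,  0.40533906, -0.10035493]), 'torque': array([ 0.02023898, -0.04234943,  0.03989701]), 'grasp_force': 0.0, 'gripper_width': 0.9945413286429468}
```

View pics/top0.png

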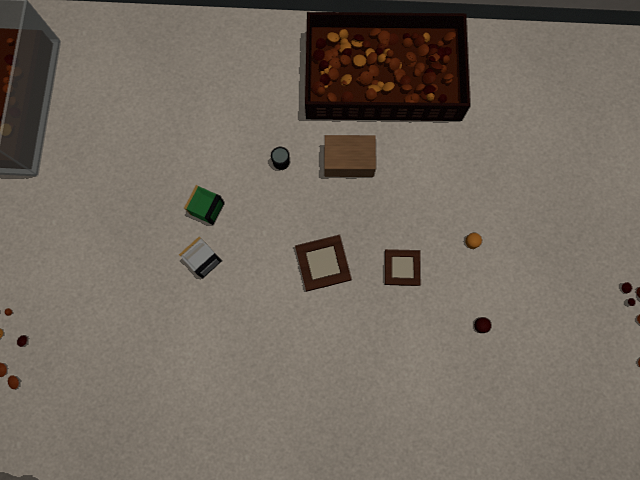

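View pics/side0.png

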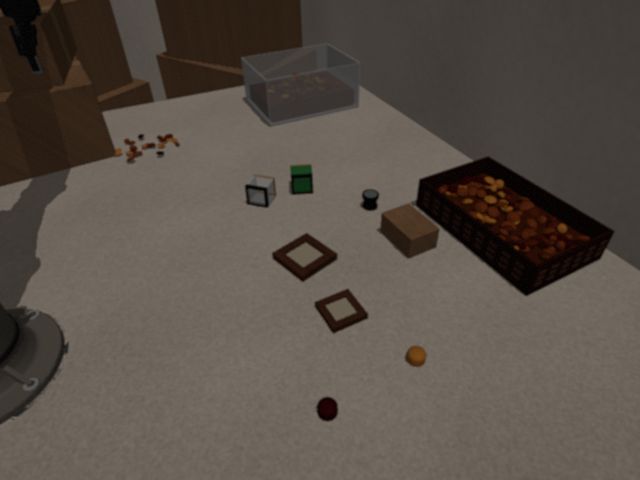

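The top view shows honey at (474,240), cherry at (482,325), the clear cover at (201,258) with its mouth to the upper left, and the green look-alike at (205,205). The large base is at (323,263), about 47 px per side, so it is the 90 mm one. The small one at (402,268) is a decoy. The side view agrees.

Run:
```python
from h import *
c=cam("top")
for n,p,z in [("honey",(474,240.5),.009),("cherry",(482.5,325),.009)]: print(n,np.round(atz(c,p,z),4))
g=cv2.cvtColor(c["img"],cv2.COLOR_BGR2HSV)
def rect(mask,z,n):
    k,_=cv2.findContours(mask.astype(np.uint8),cv2.RETR_EXTERNAL,cv2.CHAIN_APPROX_NONE)
    k=max(k,key=cv2.contourArea)
    P=np.array([atz(c,p[0],z)[:2] for p in k],np.float32)*1000
    print(n,cv2.minAreaRect(P), k[:,0].min(0),k[:,0].max(0))
for th,z in [("base",.012),("cover",.025),("honey",.008)]:
    for r in outline_of("top",th)[:3]: rect(r["pixels"],z,th+str(round(r["confidence"],2)))
# pocket lining by colour inside base windows
for (x0,x1,y0,y1) in [(303,343,244,282),(390,415,255,280)]:
    m=np.zeros((480,640),bool); w=c["img"][y0:y1,x0:x1].astype(int).sum(2); m[y0:y1,x0:x1]=w>400
    rect(m,.011,"pocket")
```

```text
honey [ 0.6073 -0.2841  0.009 ]
cherry [ 0.446  -0.2991  0.009 ]
base0.9 ((549.5265502929688, 5.7127838134765625), (95.23345947265625, 92.15607452392578), 15.559144020080566) [296 235] [351 290]
base0.61 ((548.2037353515625, -147.8258056640625), (70.40052032470703, 69.05691528320312), 1.625454306602478) [385 249] [421 285]
cover0.93 ((543.986083984375, 238.08187866210938), (66.04154968261719, 50.33031463623047), 48.66310119628906) [180 238] [221 276]
cover0.68 ((648.480712890625, 240.15835571289062), (68.92402648925781, 60.65796661376953), 68.15184020996094) [185 186] [224 224]
honey0.47 ((606.502685546875, -282.4599609375), (27.723541259765625, 31.28447914123535), 2.9483819007873535) [465 234] [481 248]Traceback (most recent call last):
  File "<stdin>", line 15, in <module>
  File "<stdin>", line 7, in rect
ValueError: max() iterable argument is empty
```

Call:
{"method": "carry_out", "body": {
  "rows": "40 -40 0 0;50 -35 0 0;50 -35 0 0;50 -35 0 0;50 -35 0 0;50 -35 0 0;30 -50 0 0;10 -50 0 0;0 -25 0 0;0 0 0 0"
}}

```text
t: 2.25
eef_pos: [0.5093, 0.3093, 0.2316]
tool_rot: [0.0, 0.135, 0.991, 0.0]
contact_force: [-0.1, 0.4, 0.3]
gripper_width: 0.996
grasp_force: 0.0
```

Run:
```python
from h import *
c=cam("wrist"); cv2.imwrite("pics/w1.png",c["img"]); print(c["fov_y"],ray(c,(c["cx"],c["cy"])),np.array(c["world_to_cam"])[:3,:3].round(3))
for r in place_of("wrist","cover")[:3]: print(r["centre"],r["confidence"],atz(c,r["centre"],.025))
for P in [(.55,.25,0),(.65,.25,0)]: print(proj(c,P))
```

```text
68.13816121013373 (array([0.43152278, 0.33063742, 0.37415095]), array([ 0.30347744, -0.08349306, -0.94917351])) [[ 0.268  0.964  0.001]
 [-0.915  0.254 -0.315]
 [-0.303  0.083  0.949]]
[322.4, 337.2] 0.79 [0.65846602 0.26705008 0.025     ]
[281.82338975 247.5023281 ]
[306.92733967 322.60066819]
```

View pics/w1.png

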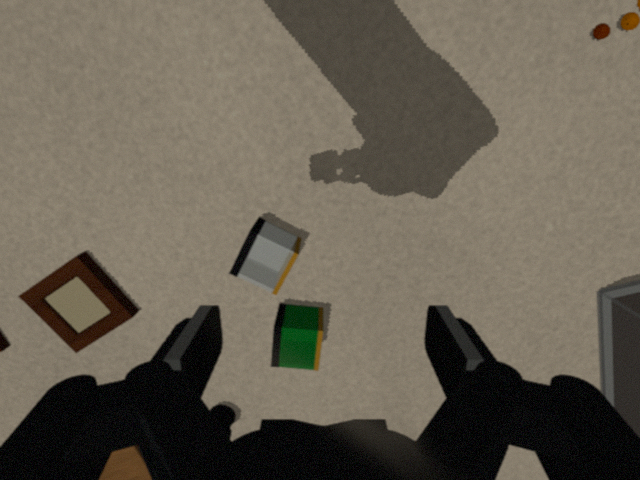

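Wrist view: the clear cover is at (265,255), with its black closed end to the left and its brass rim at right-below (288,270). Green is at (300,335) and the large base at (80,300). I'll fit box silhouettes in all the cameras.

```bash
cat >> h.py <<'E'
from scipy.optimize import minimize
def box(x,y,yaw,L,W,z0,z1):
    c,s=np.cos(yaw),np.sin(yaw)
    return [(x+c*a*L/2-s*b*W/2,y+s*a*L/2+c*b*W/2,z) for a in(-1,1) for b in(-1,1) for z in(z0,z1)]
def hullmask(c,P):
    h=cv2.convexHull(np.array([proj(c,p) for p in P],np.float32))
    m=np.zeros((480*4,640*4),np.uint8); cv2.fillConvexPoly(m,np.round((h+.5)*4).astype(np.int32),1)
    return cv2.resize(m.astype(np.float32),(640,480),interpolation=cv2.INTER_AREA)
def fit(obs,x0,dims):
    def cost(p):
        s=0
        for c,m in obs:
            h=hullmask(c,box(p[0],p[1],p[2],*dims)); s+=1-np.minimum(h,m).sum()/np.maximum(h,m).sum()
        return s/len(obs)
    r=minimize(cost,x0,method="Nelder-Mead",options=dict(initial_simplex=np.array([x0]+[np.array(x0)+d for d in ([.012,0,0],[0,.012,0],[0,0,.2])]),xatol=1e-4,fatol=1e-4))
    return r.x,r.fun
def outl(n,th,near,z):
    c=cam(n); best=None
    for r in outline_of(n,th):
        d=np.linalg.norm(atz(c,r["centre"],z)[:2]-np.array(near))
        if d<.05 and (best is None or d<best[0]): best=(d,r)
    return None if best is None else (c,best[1]["pixels"].astype(np.float32))
E
python3 - <<'E'
from h import *
for th,near,z,dims in [("cover",(.555,.25),.025,(.052,.05,0,.05)),("base",(.55,.005),.012,(.09,.09,0,.016)),("base",(.55,-.147),.012,(.07,.07,0,.016))]:
    obs=[o for o in (outl(n,th,near,z) for n in("top","side","wrist")) if o]
    for y0 in ([.6,.9] if th=="cover" else [.27 if near[1]>0 else 0]):
        print(th,"all",fit(obs,[*near,y0],dims))
    for o in obs: print("  single",fit([o],[*near,y0],dims))
E
```

```text
cover all (array([0.54478331, 0.23785317, 0.83118819]), np.float64(0.053617238998413086))
cover all (array([0.54479895, 0.23827311, 0.83239449]), np.float64(0.05351901054382324))
  single (array([0.54431789, 0.23762564, 0.8494157 ]), np.float64(0.071713387966156))
  single (array([0.54550548, 0.239258  , 0.80198704]), np.float64(0.04524886608123779))
  single (array([0.54505134, 0.23800187, 0.81980949]), np.float64(0.03148561716079712))
base all (array([0.55005552, 0.0064963 , 0.3041618 ]), np.float64(0.033021748065948486))
  single (array([0.54976933, 0.00574676, 0.29024517]), np.float64(0.033627867698669434))
  single (array([0.5499962 , 0.00688204, 0.29924512]), np.float64(0.04262799024581909))
  single (array([0.55008093, 0.00678065, 0.30169621]), np.float64(0.016188204288482666))
base all (array([ 0.5477417, -0.1478131,  0.0249384]), np.float64(0.09982967376708984))
  single (array([ 0.54939728, -0.14647348,  0.00063497]), np.float64(0.10014998912811279))
  single (array([ 0.54930401, -0.14609017,  0.01984146]), np.float64(0.10761487483978271))
  single (array([ 0.5505954 , -0.14995427,  0.10790187]), np.float64(0.08279335498809814))
```

Call:
{"method": "carry_out", "body": {
  "rows": "10 -60 0 0;10 -60 0 0;10 -60 0 0;10 -60 0 0;10 -60 0 0;10 -60 0 0;10 -60 0 0;10 -60 0 0;10 -60 -40 0;8 -52 -40 0"
}}

```text
t: 4.5
eef_pos: [0.6063, -0.2719, 0.159]
tool_rot: [0.001, 0.134, 0.991, -0.0]
contact_force: [-0.0, 0.5, 0.7]
gripper_width: 0.996
grasp_force: 0.0
```

Run:
```python
from h import *
for n in("wrist","top","side"):
    c=cam(n)
    for r in outline_of(n,"honey")[:2]:
        ys,xs=np.nonzero(r["pixels"]); print(n,r["confidence"],r["pixels"].sum(),atz(c,(xs.mean(),ys.mean()),.009).round(4))
print(get_obs()["eef_pos"])
```

```text
wrist 0.76 1019 [ 0.6089 -0.2829  0.009 ]
wrist 0.31 1718 [ 0.4475 -0.2993  0.009 ]
top 0.7 209 [ 0.6075 -0.2829  0.009 ]
side 0.85 376 [ 0.6087 -0.2836  0.009 ]
[ 0.60622095 -0.26867258  0.15973738]
```

Call:
{"method": "carry_out", "body": {
  "rows": "2 -14 -50 0;0 0 -50 0;0 0 -30 0;0 0 -16 0;0 0 -6 0;0 0 0 0;0 0 0 0",
  "claw": 60
}}

```text
t: 5.68
eef_pos: [0.6084, -0.2842, 0.0086]
tool_rot: [0.001, 0.134, 0.991, -0.0]
contact_force: [0.2, -0.3, -1.0]
gripper_width: 0.701
grasp_force: 0.0
```

Call:
{"method": "carry_out", "body": {
  "rows": "0 1 -5 0;0 0 0 0;0 0 0 0;0 0 0 0;0 0 0 0;0 0 0 0;0 0 0 0",
  "claw": 10,
  "force": 25
}}

```text
t: 6.55
eef_pos: [0.6074, -0.2829, 0.0021]
tool_rot: [-0.0, 0.134, 0.991, -0.0]
contact_force: [-0.1, 0.6, 0.7]
gripper_width: 0.335
grasp_force: 24.7
```

Call:
{"method": "carry_out", "body": {
  "rows": "0 0 30 0;0 0 30 0;-10 48 0 0;-12 55 0 0;-12 55 0 0;-12 55 0 0;-11 50 0 0;0 27 0 0;0 0 0 0;0 0 0 0"
}}

```text
t: 7.8
eef_pos: [0.5505, 0.0058, 0.0622]
tool_rot: [0.0, 0.135, 0.991, -0.0]
contact_force: [-0.5, -0.4, -0.4]
gripper_width: 0.333
grasp_force: 24.8
```

Run:
```python
from h import *
print(get_obs()["eef_pos"])
c=cam("side")
p=proj(c,get_obs()["eef_pos"]);x,y=int(p[0]),int(p[1])
w=c["img"][max(0,y-60):y+60,x-80:x+80];cv2.imwrite("pics/s2.png",cv2.resize(w,None,fx=5,fy=5))
print(x,y)
```

```text
[0.55052948 0.00577468 0.06223274]
303 234
```

View pics/s2.png

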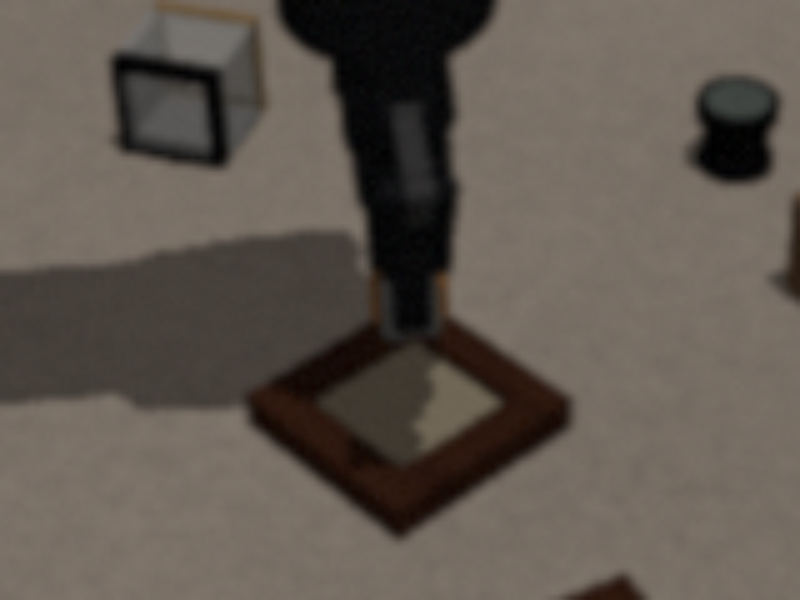

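Side crop: the stone is held between the pads at (410,300), with the fingertips nearly level with its underside. I'll lower it over the pocket in small steps, watching the force.

Call:
{"method": "carry_out", "body": {
  "rows": "0 0 -20 0;0 0 -16 0;0 0 -6 0;0 0 -3 0;0 0 0 0;0 0 0 0"
}}

```text
t: 8.6
eef_pos: [0.5508, 0.0071, 0.0175]
tool_rot: [0.0, 0.134, 0.991, 0.0]
contact_force: [0.1, -0.1, 0.3]
gripper_width: 0.337
grasp_force: 24.8
```

Call:
{"method": "carry_out", "body": {
  "rows": "0 0 -1 0;0 0 -1 0;0 0 0 0;0 0 0 0"
}}

```text
t: 9.1
eef_pos: [0.5504, 0.0071, 0.0151]
tool_rot: [-0.0, 0.134, 0.991, -0.0]
contact_force: [0.3, -0.6, -0.2]
gripper_width: 0.335
grasp_force: 24.8
```

Call:
{"method": "carry_out", "body": {
  "rows": "0 0 -1 0;0 0 -0.5 0;0 0 0 0;0 0 0 0"
}}

```text
t: 9.6
eef_pos: [0.5504, 0.0071, 0.0137]
tool_rot: [0.0, 0.134, 0.991, 0.0]
contact_force: [1.1, 0.2, -0.2]
gripper_width: 0.337
grasp_force: 24.8
```

Underside about 0.6 mm over the floor: release.

Call:
{"method": "carry_out", "body": {
  "rows": "0 0 0 0;0 0 0 0;0 0 0 0;0 0 0 0;0 0 20 0;0 0 40 0;0 0 50 0;0 0 0 0",
  "claw": 55
}}

```text
t: 10.6
eef_pos: [0.5532, 0.0071, 0.1273]
tool_rot: [0.004, 0.134, 0.991, 0.001]
contact_force: [0.3, 1.2, 0.9]
gripper_width: 0.646
grasp_force: 0.0
```

Run:
```python
from h import *
print(get_obs()["eef_pos"])
for n in("top","side","wrist"):
    c=cam(n)
    if n=="wrist":
        p=proj(c,(.55,.0065,.011)); print(p)
    for r in outline_of(n,"honey")[:2]:
        ys,xs=np.nonzero(r["pixels"]); print(n,r["confidence"],r["pixels"].sum(),atz(c,(xs.mean(),ys.mean()),.020).round(4))
c=cam("side");p=proj(c,(.55,.0065,.011)).astype(int)
cv2.imwrite("pics/s3.png",cv2.resize(c["img"][p[1]-50:p[1]+50,p[0]-60:p[0]+60],None,fx=5,fy=5))
```

```text
[0.55316573 0.00714522 0.127315  ]
side 0.48 200 [0.5515 0.0054 0.02  ]
[322.6071626  234.23124788]
wrist 0.59 1479 [0.5517 0.0067 0.02  ]
wrist 0.39 688 [ 0.7141 -0.0104  0.02  ]
```

View pics/s3.png

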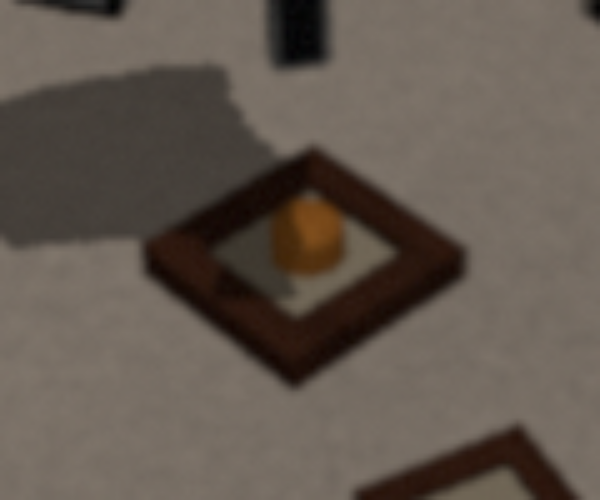

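The stone sits upright near the pocket's middle, dome up at crop (307,235). Next I go to the cover.

Call:
{"method": "carry_out", "body": {
  "rows": "0 0 20 0;-3 30 0 10.4;-3 40 0 10.4;-4 40 0 10.4;-4 40 0 10.4;-4 40 0 10.4;-1 29 0 10.4;0 0 0 0;0 0 0 0",
  "claw": 78
}}

```text
t: 12.08
eef_pos: [0.5313, 0.2248, 0.1429]
tool_rot: [-0.001, -0.397, 0.918, -0.0]
contact_force: [-0.2, -0.6, -0.3]
gripper_width: 0.914
grasp_force: 0.0
```

Run:
```python
from h import *
o=get_obs();print(o["eef_pos"],o["tool_rot"],o["q"].round(2))
obs=[x for x in (outl(n,"cover",(.545,.238),.025) for n in("top","side","wrist")) if x]
print(len(obs),fit(obs,[.545,.238,.82],(.052,.05,0,.05)))
for x in obs:print(fit([x],[.545,.238,.82],(.052,.05,0,.05)))
```

```text
[0.5312629  0.22478833 0.14294163] [-7.85830935e-04 -3.97467102e-01  9.17616013e-01 -3.72493009e-04] [-0.56  0.42  0.07  1.88 -0.04  0.85  1.91]
3 (array([0.54497217, 0.23790607, 0.81780013]), np.float64(0.0935881957411766))
(array([0.54156853, 0.23351754, 0.78950736]), np.float64(0.1799028515815735))
(array([0.54539772, 0.24028431, 0.76804371]), np.float64(0.04186183214187622))
(array([0.54499241, 0.23793463, 0.81811886]), np.float64(0.01369386911392212))
```

Call:
{"method": "carry_out", "body": {
  "rows": "3 1.5 -50 0;0 0 -40 0;0 0 -30 0;0 0 -15 0;0 0 -4 0;0 0 0 0;0 0 0 0"
}}

```text
t: 13.25
eef_pos: [0.5353, 0.228, 0.0058]
tool_rot: [0.001, -0.399, 0.917, 0.0]
contact_force: [0.3, 0.1, -0.1]
gripper_width: 0.915
grasp_force: 0.0
```

Call:
{"method": "carry_out", "body": {
  "rows": "0 0 0 0;0 0 0 0;0 0 0 0;0 0 0 0;0 0 0 0",
  "claw": 40,
  "force": 20
}}

```text
t: 13.88
eef_pos: [0.5348, 0.2278, 0.0053]
tool_rot: [0.0, -0.399, 0.917, 0.0]
contact_force: [-1.2, -0.7, 5.6]
gripper_width: 0.58
grasp_force: 21.4
```

Call:
{"method": "carry_out", "body": {
  "rows": "0 0 5 0;0 0 15 0;0 0 30 0;0 0 40 0;0 0 10 0;0 0 0 0"
}}

```text
t: 14.62
eef_pos: [0.5347, 0.2277, 0.1054]
tool_rot: [0.001, -0.399, 0.917, 0.0]
contact_force: [-0.8, -0.7, -1.1]
gripper_width: 0.581
grasp_force: 21.0
```

Run:
```python
from h import *
print(get_obs()["eef_pos"])
c=cam("side");p=proj(c,get_obs()["eef_pos"]).astype(int);print(p)
cv2.imwrite("pics/s4.png",cv2.resize(c["img"][p[1]-70:p[1]+50,p[0]-75:p[0]+75],None,fx=5,fy=5))
```

```text
[0.53466183 0.22772926 0.1054345 ]
[253 163]
```

View pics/s4.png

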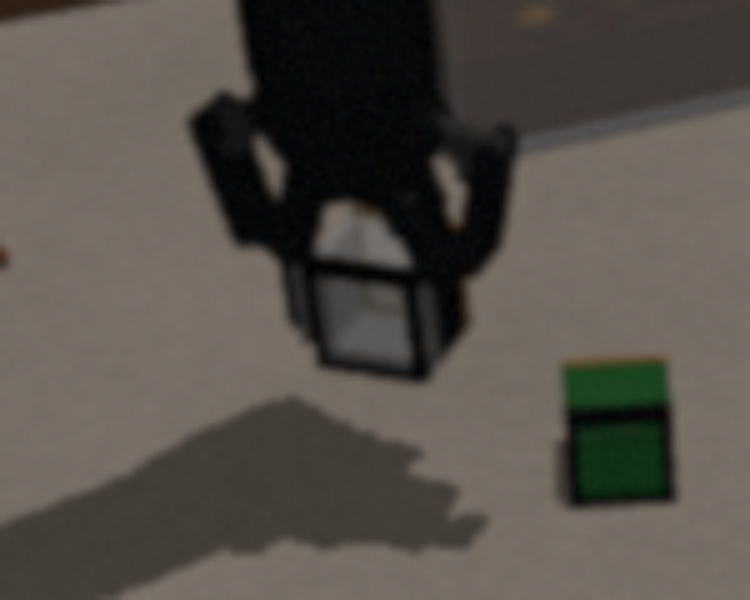

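The side view shows the cover held by its side walls and still horizontal (closed face at crop (370,320)), so it does not pivot by gravity. I'll turn it in the grip by pushing its lower rim edge against the small decoy base.

Call:
{"method": "carry_out", "body": {
  "rows": "-5 -25 0 -4;-9 -50 0 -6;-9 -50 0 -6;-9 -50 0 -6;-9 -50 0 -6;-9 -50 0 -6;-9 -50 0 -6;-9 -40 0 -4;-4 -10 0 -3;0 0 0 0"
}}

```text
t: 15.92
eef_pos: [0.461, -0.148, 0.104]
tool_rot: [-0.001, 0.001, 1.0, 0.0]
contact_force: [-0.1, 0.7, -0.5]
gripper_width: 0.583
grasp_force: 21.0
```

Run:
```python
from h import *
o=get_obs();print(o["eef_pos"],o["tool_rot"])
for n in("top","wrist"):
    x=outl(n,"base",(.549,-.147),.012)
    if x: print(n,fit([x],[.549,-.147,0.0],(.07,.07,0,.016)),fit([x],[.549,-.147,0.0],(.07,.07,0,.01)))
```

```text
[ 0.46102983 -0.14800093  0.10397576] [-9.30612857e-04  1.45550957e-03  9.99998505e-01  6.68704459e-05]
top (array([ 5.49530376e-01, -1.35977252e-01, -3.38615344e-04]), np.float64(0.39075183868408203)) (array([ 0.55006366, -0.14560613,  0.00181173]), np.float64(0.3741089105606079))
```

Call:
{"method": "carry_out", "body": {
  "rows": "0 0 -30 0;0 0 -30 0;0 0 -20 0;0 0 -8.5 0;4 0 0 0;4 0 0 0;2 0 0 0;0 0 0 0"
}}

```text
t: 17.12
eef_pos: [0.473, -0.1474, 0.0166]
tool_rot: [0.001, -0.0, 1.0, -0.0]
contact_force: [0.1, -0.3, -1.0]
gripper_width: 0.58
grasp_force: 21.0
```

Call:
{"method": "carry_out", "body": {
  "rows": "2 0 0 0;2 0 0 0;2 0 0 0;0 0 0 0"
}}

```text
t: 17.62
eef_pos: [0.4747, -0.1474, 0.0153]
tool_rot: [-0.003, 0.0, 1.0, 0.001]
contact_force: [-7.6, -0.4, 2.6]
gripper_width: 0.583
grasp_force: 20.6
```

Call:
{"method": "carry_out", "body": {
  "rows": "3.2 0 4.5 0;3.2 0 4.5 0;4.3 0 3.5 0;4.3 0 3.5 0;5 0 2.5 0;5 0 2.5 0;0 0 0 0"
}}

```text
t: 18.5
eef_pos: [0.5042, -0.1474, 0.0374]
tool_rot: [0.0, -0.0, 1.0, -0.0]
contact_force: [0.1, 0.6, -0.6]
gripper_width: 0.582
grasp_force: 21.6
```

Run:
```python
from h import *
c=cam("side");p=proj(c,get_obs()["eef_pos"]).astype(int);print(p)
cv2.imwrite("pics/s5.png",cv2.resize(c["img"][p[1]-60:p[1]+60,p[0]-75:p[0]+75],None,fx=5,fy=5))
```

```text
[316 307]
```

View pics/s5.png

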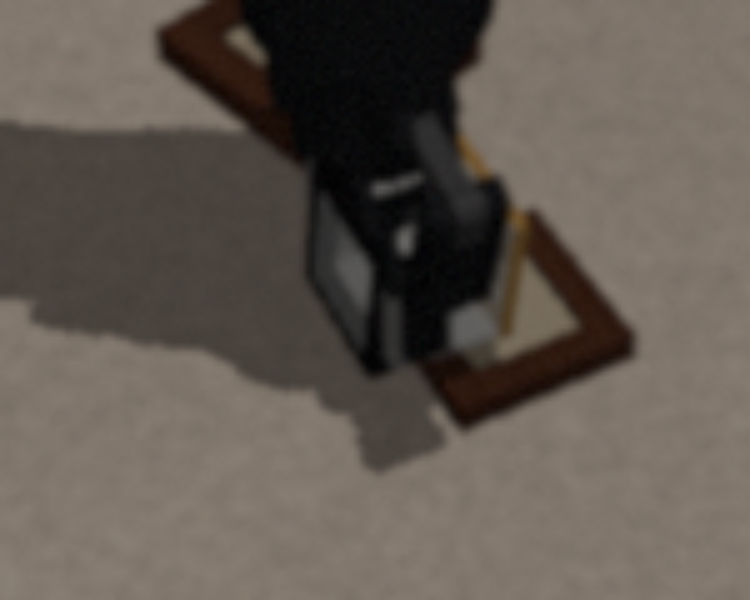

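The side crop shows the brass rim still near vertical at (515,270) and above the base top, so the edge slipped over without turning. I'll back off and push horizontally further before raising.

Call:
{"method": "carry_out", "body": {
  "rows": "0 0 8 0;-20 0 0 0;-18 0 0 0;0 0 -15 0;0 0 -15 0;0 0 0 0;6 0 0 0;3 0 0 0;3 0 0 0;0 0 0 0"
}}

```text
t: 19.8
eef_pos: [0.4779, -0.1474, 0.0153]
tool_rot: [0.0, -0.0, 1.0, -0.0]
contact_force: [-0.5, 0.1, -1.4]
gripper_width: 0.584
grasp_force: 21.6
```

Call:
{"method": "carry_out", "body": {
  "rows": "2 0 0 0;2 0 0 0;0 0 0 0;0 0 0 0"
}}

```text
t: 20.3
eef_pos: [0.4788, -0.1474, 0.0147]
tool_rot: [-0.002, 0.0, 1.0, 0.0]
contact_force: [-6.1, -1.3, 2.6]
gripper_width: 0.584
grasp_force: 21.9
```

Call:
{"method": "carry_out", "body": {
  "rows": "2 0 0 0;2 0 0 0;0 0 0 0;0 0 0 0"
}}

```text
t: 20.8
eef_pos: [0.4791, -0.1474, 0.0141]
tool_rot: [-0.006, 0.0, 1.0, 0.001]
contact_force: [-13.8, -0.8, 7.5]
gripper_width: 0.586
grasp_force: 22.7
```

Call:
{"method": "carry_out", "body": {
  "rows": "2 0 0 0;2 0 0 0;0 0 0 0;0 0 0 0"
}}

```text
t: 21.3
eef_pos: [0.4797, -0.1477, 0.0135]
tool_rot: [-0.009, 0.001, 1.0, 0.001]
contact_force: [-20.2, -1.5, 11.0]
gripper_width: 0.583
grasp_force: 24.4
```

Call:
{"method": "carry_out", "body": {
  "rows": "2 0 0.5 0;2 0 0.5 0;0 0 0 0;0 0 0 0"
}}

```text
t: 21.8
eef_pos: [0.4826, -0.1478, 0.0143]
tool_rot: [-0.009, 0.001, 1.0, 0.001]
contact_force: [-22.1, -2.8, 13.0]
gripper_width: 0.582
grasp_force: 27.1
```

Call:
{"method": "carry_out", "body": {
  "rows": "2 0 2 0;2 0 2 0;2 0 2 0;0 0 0 0"
}}

```text
t: 22.3
eef_pos: [0.4956, -0.1474, 0.0213]
tool_rot: [-0.004, 0.0, 1.0, 0.001]
contact_force: [-7.8, -1.2, 2.6]
gripper_width: 0.588
grasp_force: 21.9
```

Run:
```python
from h import *
c=cam("side");p=proj(c,get_obs()["eef_pos"]).astype(int);print(p)
cv2.imwrite("pics/s6.png",cv2.resize(c["img"][p[1]-60:p[1]+60,p[0]-75:p[0]+75],None,fx=5,fy=5,interpolation=cv2.INTER_CUBIC))
```

```text
[312 315]
```

View pics/s6.png

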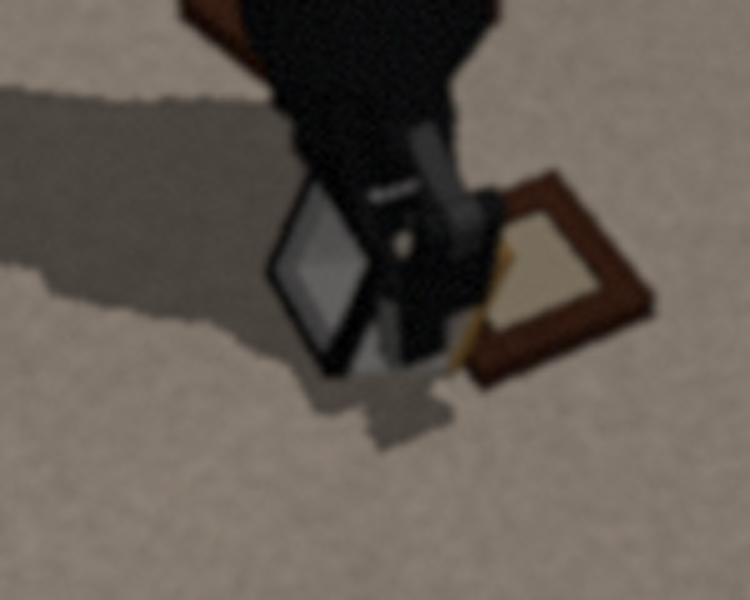

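The crop now shows the rim tilting mouth-down, about 25–30°, with the brass line (505,250)→(460,365) and the base unmoved. I'll continue along the arc.

Call:
{"method": "carry_out", "body": {
  "rows": "2.2 0 3.5 0;2.2 0 3.5 0;2.5 0 1 0;2.5 0 1 0;2.5 0 1 0;2.5 0 0 0;2.5 0 0 0;2.5 0 0 0;0 0 0 0"
}}

```text
t: 23.48
eef_pos: [0.5192, -0.1474, 0.0322]
tool_rot: [0.0, -0.0, 1.0, -0.0]
contact_force: [-0.7, 0.6, 0.1]
gripper_width: 0.585
grasp_force: 21.7
```

Run:
```python
from h import *
print(get_obs()["eef_pos"])
c=cam("side");p=proj(c,get_obs()["eef_pos"]).astype(int);print(p)
cv2.imwrite("pics/s7.png",cv2.resize(c["img"][p[1]-60:p[1]+60,p[0]-75:p[0]+75],None,fx=5,fy=5,interpolation=cv2.INTER_CUBIC))
```

```text
[ 0.51917091 -0.14740321  0.03217379]
[324 306]
```

View pics/s7.png

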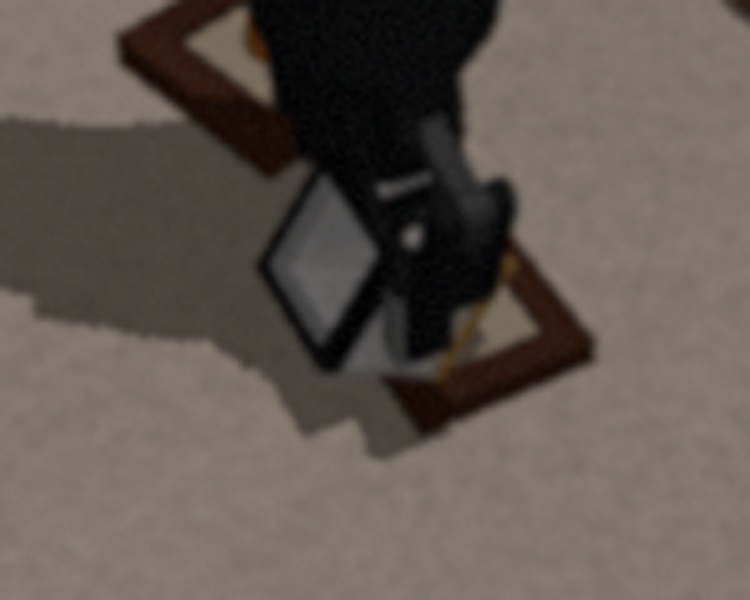

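The crop shows the rim line (515,255)→(440,375) at about 40° and resting free over the base. I'll fit the tilt from the visible corners.

```bash
cat >> h.py <<'E'
from scipy.optimize import least_squares
def pose(c,pts,x0):
    # pts: (s,w,n,[px,py]) ; params: x,z of cover middle, y, theta, yaw fixed 0
    def W(p,s,w,n):
        C,S=np.cos(p[3]),np.sin(p[3]); a=s-.026
        return (p[0]+a*C+n*S, p[2]+w, p[1]-a*S+n*C)
    f=lambda p:np.concatenate([proj(c,W(p,s,w,n))-np.array(q) for s,w,n,q in pts])
    r=least_squares(f,x0,loss="soft_l1"); return r.x,f(r.x).round(1)
E
python3 - <<'E'
from h import *
c=cam("side"); F=lambda x,y:(324-75+x/5-.4,306-60+y/5-.4)
pts=[(0,-.025,-.025,F(330,370)),(0,-.025,.025,F(385,262)),(0,.025,-.025,F(262,267)),(0,.025,.025,F(323,172)),(.052,-.025,-.025,F(440,375)),(.052,-.025,.025,F(515,255))]
p,res=pose(c,pts,[.52,.05,-.147,.6]); print(p.round(4),np.degrees(p[3]),res)
C,S=np.cos(p[3]),np.sin(p[3]); e=get_obs()["eef_pos"]
for s,n in[(0,-.025),(0,.025),(.052,-.025),(.052,.025)]:
    a=s-.026; print(s,n,round(p[0]+a*C+n*S,4),round(p[1]-a*S+n*C,4))
print(e)
E
```

```text
[ 0.5345  0.0133 -0.1187  0.4997] 28.630215750533402 [-1.   0.3  0.4 -0.6  0.6  1.2 -0.1 -1.8  0.9 -0.6 -1.5  1.8]
0 -0.025 0.4997 0.0038
0 0.025 0.5236 0.0477
0.052 -0.025 0.5453 -0.0211
0.052 0.025 0.5693 0.0228
[ 0.5187741  -0.14740484  0.03211967]
```

Run:
```python
from h import *
c=cam("side"); F=lambda x,y:(324-75+x/5-.4,306-60+y/5-.4)
pts=[(0,-.025,-.025,F(330,370)),(0,-.025,.025,F(385,262)),(0,.025,-.025,F(262,267)),(0,.025,.025,F(323,172)),(.052,-.025,-.025,F(440,375)),(.052,-.025,.025,F(515,255))]
import h
def fitp(pts):
    def W(p,s,w,n):
        C,S=np.cos(p[2]),np.sin(p[2]); a=s-.026
        return (p[0]+a*C+n*S, -.1474+w, p[1]-a*S+n*C)
    f=lambda p:np.concatenate([proj(c,W(p,s,w,n))-np.array(q) for s,w,n,q in pts])
    r=least_squares(f,[.52,.05,.6],loss="soft_l1"); return r.x,f(r.x).round(1)
for k in (pts,pts[:5],pts[:4]):
    p,res=fitp(k); print(p.round(4),np.degrees(p[2]).round(1),res)
    C,S=np.cos(p[2]),np.sin(p[2])
    print([(round(p[0]+a*C+n*S,4),round(p[1]-a*S+n*C,4)) for a in(-.026,.026) for n in(-.025,.025)])
```

```text
[0.5216 0.0491 0.48  ] 27.5 [-1.2  1.3  0.6 -1.2 -0.3  0.9 -0.8 -3.6  2.5 -0.1  0.4  0.8]
[(np.float64(0.487), np.float64(0.0389)), (np.float64(0.5101), np.float64(0.0833)), (np.float64(0.5331), np.float64(0.0149)), (np.float64(0.5562), np.float64(0.0592))]
[0.5217 0.0482 0.4929] 28.2 [-1.2  1.5  0.9 -1.  -0.3  1.1 -0.4 -3.4  2.3  0.3]
[(np.float64(0.487), np.float64(0.0385)), (np.float64(0.5107), np.float64(0.0825)), (np.float64(0.5328), np.float64(0.0139)), (np.float64(0.5565), np.float64(0.0579))]
[0.5226 0.0482 0.4548] 26.1 [-0.4  1.7  0.7 -0.7  0.4  1.3 -0.7 -3.1]
[(np.float64(0.4883), np.float64(0.0372)), (np.float64(0.5103), np.float64(0.0821)), (np.float64(0.535), np.float64(0.0143)), (np.float64(0.557), np.float64(0.0592))]
```

θ is about 28° and the pads have slid to the cover's centre, so more in-hand turning gives little. New plan: set it down with its rim against the small base's side, then topple it by pushing high with closed fingers until it leans mouth-down on the base edge.

Call:
{"method": "carry_out", "body": {
  "rows": "0 0 5 0;-10 0 0 0;-13 0 0 0;0 0 -8 0;0 0 -7 0;0 0 -3 0;0 0 0 0"
}}

```text
t: 24.5
eef_pos: [0.4959, -0.1474, 0.0188]
tool_rot: [-0.0, -0.0, 1.0, 0.0]
contact_force: [1.3, 0.2, -1.1]
gripper_width: 0.584
grasp_force: 21.8
```

Call:
{"method": "carry_out", "body": {
  "rows": "0 0 0 0;0 0 0 0;0 0 0 0;0 0 20 0;0 0 40 0;0 0 20 0;0 0 0 0",
  "claw": 64
}}

```text
t: 25.38
eef_pos: [0.497, -0.1476, 0.1005]
tool_rot: [0.002, -0.0, 1.0, -0.0]
contact_force: [0.3, 0.7, 0.4]
gripper_width: 0.753
grasp_force: 0.0
```

Run:
```python
from h import *
o=get_obs();print(o["eef_pos"],o["t"])
for n in("side","wrist"):
    x=outl(n,"cover",(.485,-.147),.025)
    if x:print(n,fit([x],[.485,-.147,0],(.052,.05,0,.05)))
```

```text
[ 0.49697519 -0.1475989   0.10052651] 25.375
side (array([ 0.48069938, -0.14613192, -0.00717811]), np.float64(0.023741185665130615))
wrist (array([ 0.4805186 , -0.14737289, -0.00184952]), np.float64(0.01647108793258667))
```

Call:
{"method": "carry_out", "body": {
  "rows": "-20 0 0 0;-24 0 0 0;-20 0 0 0;0 0 -20 0;0 0 -25 0;0 0 -17 0;0 0 0 0",
  "claw": 0
}}

```text
t: 26.45
eef_pos: [0.4302, -0.1472, 0.0356]
tool_rot: [-0.002, 0.0, 1.0, 0.0]
contact_force: [-0.7, -0.5, -1.0]
gripper_width: -0.002
grasp_force: 0.0
```

Call:
{"method": "carry_out", "body": {
  "rows": "6 0 0 0;4 0 0 0;3 0 0 0;3 0 0 0;3 0 0 0;0 0 0 0"
}}

```text
t: 27.2
eef_pos: [0.4512, -0.1474, 0.0372]
tool_rot: [0.0, -0.0, 1.0, -0.0]
contact_force: [0.4, -0.0, 0.1]
gripper_width: -0.0
grasp_force: 0.0
```

Call:
{"method": "carry_out", "body": {
  "rows": "3 0 2 0;2.5 0 3.5 0;2.5 0 3.5 0;2.5 0 3.5 0;2.5 0 3.5 0;2.5 0 3.5 0;2.5 0 2.5 0;3 0 2 0;3 0 1 0;0 0 0 0"
}}

```text
t: 28.45
eef_pos: [0.4748, -0.1474, 0.0622]
tool_rot: [-0.0, -0.0, 1.0, 0.0]
contact_force: [-1.2, 0.8, 3.3]
gripper_width: 0.001
grasp_force: 1.4
```

Run:
```python
from h import *
o=get_obs();print(o["eef_pos"])
c=cam("side");p=(310,315)
cv2.imwrite("pics/s8.png",cv2.resize(c["img"][p[1]-60:p[1]+60,p[0]-75:p[0]+75],None,fx=5,fy=5,interpolation=cv2.INTER_CUBIC))
```

```text
[ 0.47481834 -0.14736894  0.06223893]
```

View pics/s8.png

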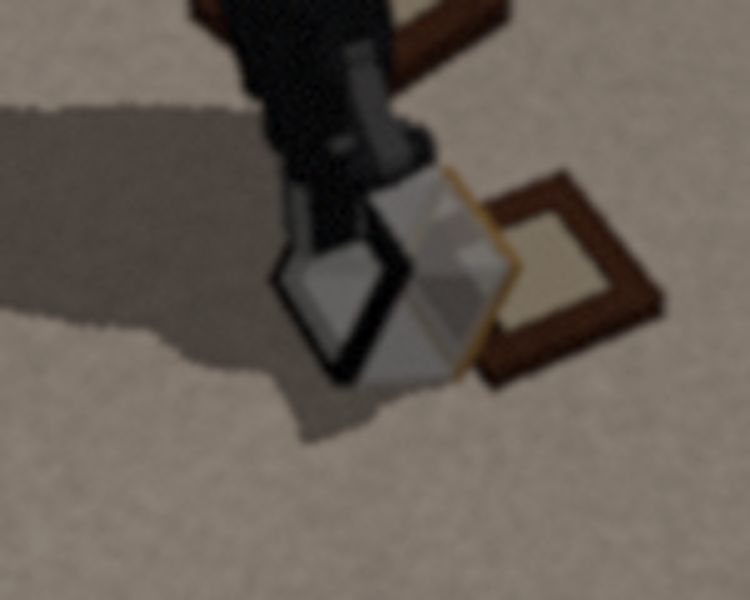

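The topple works: the cover leans about 35° with its rim on the base edge (rim (450,170)→(520,265)→(460,380)). I'll keep pushing.

Call:
{"method": "carry_out", "body": {
  "rows": "2.5 0 1.5 0;2.5 0 1 0;2.5 0 0.5 0;2.5 0 0 0;2.5 0 0 0;2.5 0 0 0;2.5 0 0 0;2.5 0 0 0;2.5 0 0 0;0 0 0 0"
}}

```text
t: 29.75
eef_pos: [0.5011, -0.1475, 0.0683]
tool_rot: [0.004, -0.0, 1.0, 0.0]
contact_force: [-3.8, 2.9, 28.6]
gripper_width: 0.001
grasp_force: 12.5
```

Run:
```python
from h import *
o=get_obs();print(o["eef_pos"])
c=cam("side");p=(310,305)
cv2.imwrite("pics/s9.png",cv2.resize(c["img"][p[1]-60:p[1]+60,p[0]-75:p[0]+75],None,fx=5,fy=5,interpolation=cv2.INTER_CUBIC))
```

```text
[ 0.50114436 -0.1475421   0.06834311]
```

View pics/s9.png

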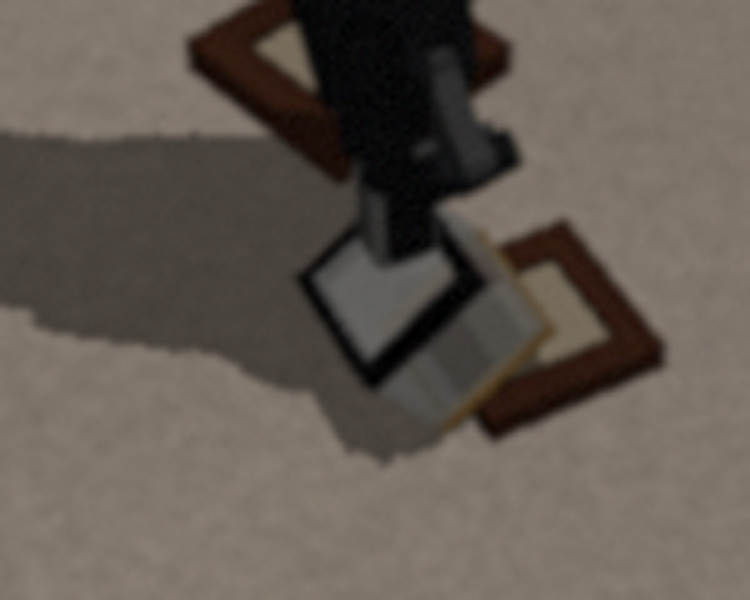

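The cover is now bridged mouth-down at a steep tilt: closed face (303,278), (372,385), (485,283); rim (445,430)→(550,328). I'll fit the pose and lift the fingers off.

```bash
cat >> h.py <<'E'
def fitp(c,pts,y=-.1474,x0=(.51,.03,1.0)):
    def W(p,s,w,n):
        C,S=np.cos(p[2]),np.sin(p[2]); a=s-.026
        return (p[0]+a*C+n*S, y+w, p[1]-a*S+n*C)
    f=lambda p:np.concatenate([proj(c,W(p,s,w,n))-np.array(q) for s,w,n,q in pts])
    r=least_squares(f,x0,loss="soft_l1"); return r.x,f(r.x).round(1)
def box8(p,y=-.1474):
    C,S=np.cos(p[2]),np.sin(p[2])
    return [(p[0]+a*C+n*S,y+w,p[1]-a*S+n*C) for a in(-.026,.026) for w in(-.025,.025) for n in(-.025,.025)]
def fitsil(obs,x0,y=-.1474):
    def cost(p):
        s=0
        for c,m in obs:
            h=hullmask(c,box8(p,y)); s+=1-np.minimum(h,m).sum()/np.maximum(h,m).sum()
        return s/len(obs)
    x0=np.array(x0);r=minimize(cost,x0,method="Nelder-Mead",options=dict(initial_simplex=np.array([x0,x0+[.008,0,0],x0+[0,.008,0],x0+[0,0,.2]]),xatol=1e-4,fatol=1e-4))
    return r.x,r.fun
E
python3 - <<'E'
from h import *
c=cam("side"); F=lambda x,y:(310-75+x/5-.4,305-60+y/5-.4)
pts=[(0,-.025,-.025,F(372,385)),(0,-.025,.025,F(485,283)),(0,.025,-.025,F(303,278)),(.052,-.025,-.025,F(445,430)),(.052,-.025,.025,F(550,328))]
p,r=fitp(c,pts); print(p.round(4),np.degrees(p[2]),r); print(np.round(box8(p)[::1],3)[[0,1,4,5]])
E
```

```text
[0.5124 0.0363 0.9725] 55.71790053249993 [-1.4 -0.5 -0.6 -1.2 -0.2 -0.2  1.1  1.2  2.4  1.6]
[[ 0.477 -0.172  0.044]
 [ 0.518 -0.172  0.072]
 [ 0.506 -0.172  0.001]
 [ 0.548 -0.172  0.029]]
```

Call:
{"method": "carry_out", "body": {
  "rows": "0 0 5 0;-4 0 20 0;0 0 30 0;0 0 0 0"
}}

```text
t: 30.35
eef_pos: [0.4949, -0.1478, 0.1219]
tool_rot: [0.002, 0.0, 1.0, -0.0]
contact_force: [0.2, 0.4, -0.1]
gripper_width: 0.0
grasp_force: 0.0
```

Run:
```python
from h import *
o=get_obs();print(o["eef_pos"])
obs=[]
for n in("side","wrist"):
    x=outl(n,"cover",(.51,-.147),.03)
    if x: obs.append(x);p,f=fitsil([x],[.51,.033,1.0]);print(n,p.round(4),np.degrees(p[2]),f)
p,f=fitsil(obs,[.51,.033,1.0]);print(p.round(4),np.degrees(p[2]),f,np.round(box8(p),3)[[0,1,4,5]])
```

```text
[ 0.49492722 -0.14779071  0.1218542 ]
side [0.483  0.0277 0.9208] 52.75536041231956 0.16133004426956177
wrist [0.4861 0.0232 0.921 ] 52.77216110096312 0.047147274017333984
[0.485  0.0256 0.9253] 53.0150911633821 0.11417099833488464 [[ 0.449 -0.172  0.031]
 [ 0.489 -0.172  0.061]
 [ 0.481 -0.172 -0.01 ]
 [ 0.521 -0.172  0.02 ]]
```

Run:
```python
from h import *
obs=[]
for n in("side","wrist"):
    x=outl(n,"cover",(.50,-.147),.03)
    if x:
        obs.append(x)
        for t in(0,.4,1.5):
            p,f=fitsil([x],[.49,.028,t]);print(n,t,p.round(4),np.degrees(p[2]).round(1),round(f,3))
```

```text
side 0 [0.4818 0.0261 0.0006] 0.0 0.034
side 0.4 [ 0.4819  0.0259 -0.0008] -0.0 0.034
side 1.5 [0.4817 0.0259 1.6098] 92.2 0.044
wrist 0 [0.4814 0.0245 0.0149] 0.9 0.03
wrist 0.4 [0.4859 0.0233 0.9121] 52.3 0.048
wrist 1.5 [0.4817 0.0233 1.6328] 93.6 0.031
```

Run:
```python
from h import *
c=cam("wrist")
im=cv2.cvtColor(c["img"],cv2.COLOR_BGR2HSV)
x=outl("wrist","cover",(.48,-.147),.025);m=cv2.dilate(x[1],np.ones((5,5)))>0
br=m&(im[...,1]>130)&(im[...,2]>60); bk=m&(im[...,2]<35)
for n,k in(("brass",br),("black",bk)):
    ys,xs=np.nonzero(k);print(n,k.sum(),np.median(xs) if k.any() else 0,np.median(ys) if k.any() else 0, atz(c,(np.median(xs),np.median(ys)),.03).round(3))
print(get_obs()["eef_pos"],get_obs()["t"])
```

```text
brass 628 319.5 272.0 [ 0.515 -0.15   0.03 ]
black 934 308.0 199.5 [ 0.462 -0.158  0.03 ]
[ 0.49314097 -0.14743714  0.11984624] 30.9
```

It fell back flat (brass rim at x≈0.51). I'll redo the topple and push further past the edge this time.

Call:
{"method": "carry_out", "body": {
  "rows": "-30 0 0 0;-29 0 0 0;0 0 -30 0;0 0 -35 0;0 0 -18 0;8 0 0 0;6 0 0 0;3 0 0 0;0 0 0 0"
}}

```text
t: 32.02
eef_pos: [0.4519, -0.1475, 0.0377]
tool_rot: [0.001, -0.0, 1.0, -0.0]
contact_force: [0.7, 0.5, -0.8]
gripper_width: -0.003
grasp_force: 0.0
```

Call:
{"method": "carry_out", "body": {
  "rows": "3 0 2 0;2.5 0 3.5 0;2.5 0 3.5 0;2.5 0 3.5 0;2.5 0 3.5 0;2.5 0 3.5 0;2.5 0 2.5 0;3 0 2 0;3 0 2 0;3 0 2 0"
}}

```text
t: 33.28
eef_pos: [0.4785, -0.1474, 0.0652]
tool_rot: [-0.0, -0.0, 1.0, 0.0]
contact_force: [0.2, -0.4, -0.9]
gripper_width: 0.002
grasp_force: 0.1
```

Call:
{"method": "carry_out", "body": {
  "rows": "3 0 1.5 0;3 0 1 0;3 0 0 0;3 0 0 0;3 0 0 0;3 0 0 0;3 0 0 0;3 0 0 0;3 0 0 0;3 0 0 0"
}}

```text
t: 34.52
eef_pos: [0.5121, -0.1473, 0.0701]
tool_rot: [0.003, -0.0, 1.0, -0.0]
contact_force: [0.9, 2.4, 16.3]
gripper_width: 0.001
grasp_force: 7.0
```

Call:
{"method": "carry_out", "body": {
  "rows": "3 0 0 0;3 0 0 0;3 0 0 0;3 0 0 0;3 0 0 0;3 0 0 0;0 0 0 0"
}}

```text
t: 35.4
eef_pos: [0.527, -0.1473, 0.0678]
tool_rot: [0.001, -0.0, 1.0, 0.0]
contact_force: [1.5, 2.5, 4.9]
gripper_width: -0.0
grasp_force: 2.2
```

Run:
```python
from h import *
o=get_obs();print(o["eef_pos"],o["contact_force"])
c=cam("side")
x=outl("side","cover",(.52,-.147),.03)
for y in(-.1474,):
  for st in([.52,.036,.9],[.53,.04,1.4]):
    p,f=fitsil([x],st,y);print(p.round(4),np.degrees(p[2]).round(1),round(f,3),np.round(box8(p),3)[[0,1,4,5]][:,[0,2]].tolist())
```

```text
[ 0.52704547 -0.14725759  0.06781762] [1.50242376 2.50571623 4.87716537]
[0.5212 0.0381 1.3924] 79.8 0.172 [[0.492, 0.059], [0.541, 0.068], [0.501, 0.008], [0.55, 0.017]]
[0.521  0.0387 1.3854] 79.4 0.173 [[0.492, 0.06], [0.541, 0.069], [0.501, 0.009], [0.55, 0.018]]
```

θ is about 80° with the centre of mass past the base edge. Lifting off straight up should let it settle flat.

Call:
{"method": "carry_out", "body": {
  "rows": "3 0 -1 0;2 0 -0.5 0;0 0 3 0;0 0 25 0;0 0 30 0;0 0 0 0",
  "claw": 78
}}

```text
t: 36.3
eef_pos: [0.5326, -0.148, 0.1262]
tool_rot: [0.002, 0.0, 1.0, -0.0]
contact_force: [1.0, 0.0, 0.4]
gripper_width: 0.911
grasp_force: 0.0
```

Run:
```python
from h import *
o=get_obs();print(o["eef_pos"],o["t"])
obs=[]
for n in("side","wrist"):
    x=outl(n,"cover",(.525,-.147),.04)
    if x:
        obs.append(x)
        p,f=fitsil([x],[.523,.04,1.45]);print(n,p.round(4),np.degrees(p[2]).round(1),round(f,3))
        print(fit([x],[.523,-.147,0.],(.05,.05,.016,.068)))
```

```text
[ 0.53259648 -0.14795945  0.12617192] 36.3
side [0.5249 0.039  1.5764] 90.3 0.037
(array([ 0.52386469, -0.14964956,  0.01485054]), np.float64(0.035781681537628174))
wrist [0.5244 0.0402 1.562 ] 89.5 0.038
(array([ 0.52384431, -0.14811694,  0.01338443]), np.float64(0.02949512004852295))
```

The cover stands upright, rim down, on the small base at (0.524, −0.148), yaw ≈0.01. Grip it from above.

Call:
{"method": "carry_out", "body": {
  "rows": "-8.6 0 -20 0;0 0 -35 0;0 0 -25 0;0 0 -10 0;0 0 0 0;0 0 0 0"
}}

```text
t: 37.25
eef_pos: [0.5233, -0.1477, 0.0349]
tool_rot: [0.001, 0.0, 1.0, -0.0]
contact_force: [-0.1, -0.5, -0.9]
gripper_width: 0.911
grasp_force: 0.0
```

Call:
{"method": "carry_out", "body": {
  "rows": "0 0 0 0;0 0 0 0;0 0 0 0;0 0 0 0;0 0 0 0",
  "claw": 40,
  "force": 25
}}

```text
t: 37.88
eef_pos: [0.5232, -0.1475, 0.035]
tool_rot: [0.001, -0.0, 1.0, 0.0]
contact_force: [-1.2, 0.6, 6.2]
gripper_width: 0.582
grasp_force: 25.6
```

Call:
{"method": "carry_out", "body": {
  "rows": "0 0 10 0;0 0 30 0;0 0 20 0;0 0 0 0"
}}

```text
t: 38.38
eef_pos: [0.5239, -0.1476, 0.0958]
tool_rot: [0.002, 0.0, 1.0, -0.0]
contact_force: [0.2, -1.1, -1.1]
gripper_width: 0.58
grasp_force: 26.4
```

Call:
{"method": "carry_out", "body": {
  "rows": "4 24 0 3;6 35 0 4;6 35 0 4;6 35 0 4;3 25 0 2.2;0 0 0 0;0 0 0 0"
}}

```text
t: 39.25
eef_pos: [0.5472, 0.0057, 0.0938]
tool_rot: [-0.001, -0.149, 0.989, -0.0]
contact_force: [-0.2, 0.2, -1.1]
gripper_width: 0.581
grasp_force: 26.4
```

Run:
```python
from h import *
o=get_obs();q=o["tool_rot"];print(o["eef_pos"],"yaw",np.degrees(2*np.arctan2(q[2],q[1])-np.pi),o["t"])
b=[x for x in (outl(n,"base",(.55,.0066),.012) for n in("side","wrist","top")) if x]
for x in b: print("base",fit([x],[.55,.0066,.3],(.09,.09,0,.016)))
for n in("side","wrist"):
    x=outl(n,"cover",(.55,.007),.10)
    z=o["eef_pos"][2]-.0205
    if x is not None:
        for dz in(-.002,0,.002): print(n,dz,fit([x],[.55,.0066,.3],(.05,.05,z+dz,z+dz+.052)))
```

```text
[0.54721861 0.00571063 0.09379864] yaw 17.136624096351074 39.25
base (array([0.5503829 , 0.00766745, 0.29738999]), np.float64(0.21112746000289917))
base (array([0.549402  , 0.00608545, 0.30482623]), np.float64(0.4997618794441223))
side -0.002 (array([0.54802985, 0.0067206 , 0.29664375]), np.float64(0.2884482741355896))
side 0 (array([0.54739786, 0.00449683, 0.30358218]), np.float64(0.2887507677078247))
side 0.002 (array([0.54691251, 0.00281677, 0.32195833]), np.float64(0.2908065915107727))
wrist -0.002 (array([0.54974242, 0.00662553, 0.30234995]), np.float64(0.016701161861419678))
wrist 0 (array([0.54842086, 0.00618955, 0.30500815]), np.float64(0.01880955696105957))
wrist 0.002 (array([0.54739104, 0.0057234 , 0.30203685]), np.float64(0.04952847957611084))
```

Call:
{"method": "carry_out", "body": {
  "rows": "2.2 0.9 0 0.1;0 0 -20 0;0 0 -20 0;0 0 -10 0;0 0 -4 0;0 0 0 0;0 0 0 0"
}}

```text
t: 40.62
eef_pos: [0.5504, 0.0075, 0.0407]
tool_rot: [0.001, -0.15, 0.989, 0.0]
contact_force: [0.2, 0.2, -1.5]
gripper_width: 0.58
grasp_force: 26.4
```

Call:
{"method": "carry_out", "body": {
  "rows": "0 0 -2 0;0 0 -2 0;0 0 -1 0;0 0 0 0"
}}

```text
t: 41.12
eef_pos: [0.5495, 0.0074, 0.037]
tool_rot: [-0.0, -0.15, 0.989, 0.0]
contact_force: [-9.2, -1.0, 21.3]
gripper_width: 0.579
grasp_force: 29.0
```

Contact at the pocket's edge, pushing −x. I'll ease up, shift, and try again.

Call:
{"method": "carry_out", "body": {
  "rows": "0 0 3 0;-1.5 -0.8 0 0;0 0 0 0;0 0 0 0"
}}

```text
t: 41.62
eef_pos: [0.5483, 0.0067, 0.0379]
tool_rot: [-0.0, -0.15, 0.989, 0.0]
contact_force: [-0.1, -0.3, -1.1]
gripper_width: 0.581
grasp_force: 26.5
```

Call:
{"method": "carry_out", "body": {
  "rows": "0 0 -1 0;0 0 -1 0;0 0 -0.5 0;0 0 0 0"
}}

```text
t: 42.12
eef_pos: [0.5484, 0.0067, 0.0356]
tool_rot: [-0.0, -0.15, 0.989, 0.0]
contact_force: [-0.1, 0.7, -0.6]
gripper_width: 0.575
grasp_force: 26.5
```

Call:
{"method": "carry_out", "body": {
  "rows": "0 0 -1 0;0 0 -1 0;0 0 0 0;0 0 0 0"
}}

```text
t: 42.62
eef_pos: [0.5486, 0.0067, 0.034]
tool_rot: [0.0, -0.15, 0.989, 0.0]
contact_force: [-1.2, 0.4, 4.6]
gripper_width: 0.582
grasp_force: 27.0
```

Call:
{"method": "carry_out", "body": {
  "rows": "0 0 -1 0;0 0 -0.7 0;0 0 0 0;0 0 0 0"
}}

```text
t: 43.12
eef_pos: [0.5498, 0.007, 0.0331]
tool_rot: [0.001, -0.151, 0.989, 0.0]
contact_force: [-0.7, 0.4, 10.1]
gripper_width: 0.579
grasp_force: 28.0
```

Call:
{"method": "carry_out", "body": {
  "rows": "0 0 1 0;0 0 0 0"
}}

```text
t: 43.38
eef_pos: [0.5489, 0.0068, 0.0332]
tool_rot: [0.0, -0.15, 0.989, 0.0]
contact_force: [0.5, 0.3, 5.1]
gripper_width: 0.586
grasp_force: 27.1
```

Call:
{"method": "carry_out", "body": {
  "rows": "0 0 0 0;0 0 0 0;0 0 0 0;0 0 0 0;0 0 30 0;0 0 40 0;0 0 40 0;0 0 0 0",
  "claw": 66
}}

```text
t: 44.38
eef_pos: [0.5507, 0.0067, 0.146]
tool_rot: [0.003, -0.15, 0.989, 0.0]
contact_force: [1.0, -1.0, 0.3]
gripper_width: 0.773
grasp_force: 0.0
```

Run:
```python
from h import *
print(get_obs()["eef_pos"],get_obs()["t"])
for n in("side","wrist","top"):
    x=outl(n,"cover",(.55,.007),.035)
    if x is None: print(n,None);continue
    for z in(.009,.011,.013,.016):
        p,f=fit([x],[.55,.0067,.3],(.05,.05,z,z+.052));print(n,z,p.round(4),round(f,3))
    # tilt measure: 6-dof-ish fit
    from scipy.spatial.transform import Rotation as R
    def P(v):
        r=R.from_euler("ZYX",[v[3],v[4],v[5]]).as_matrix()
        return [r@np.array([a*.025,b*.025,c])+[v[0],v[1],v[2]] for a in(-1,1) for b in(-1,1) for c in(0,.052)]
    def cost(v):
        h=hullmask(x[0],P(v)); return 1-np.minimum(h,x[1]).sum()/np.maximum(h,x[1]).sum()
    v0=np.array([.55,.0067,.012,.3,0,0]);s=np.vstack([v0]+[v0+d for d in np.diag([.005,.005,.005,.1,.08,.08])])
    r=minimize(cost,v0,method="Nelder-Mead",options=dict(initial_simplex=s,maxiter=600));print(n,r.x.round(4),round(r.fun,4))
    m=outline_of(n,"honey")[:1]
    if m: print("honey",atz(x[0],m[0]["centre"],.02).round(4),m[0]["confidence"])
```

```text
[0.55065664 0.00674202 0.1460311 ] 44.375
side 0.009 [0.5521 0.0105 0.304 ] 0.025
side 0.011 [0.551  0.0087 0.3002] 0.026
side 0.013 [0.5502 0.0066 0.3128] 0.025
side 0.016 [0.5489 0.0032 0.2853] 0.026
side [0.5502 0.0069 0.0126 0.3221 0.0145 0.0056] 0.0235
wrist 0.009 [0.5512 0.0078 0.2961] 0.025
wrist 0.011 [0.5505 0.0074 0.2999] 0.017
wrist 0.013 [0.5498 0.0071 0.3019] 0.016
wrist 0.016 [0.5488 0.0069 0.2944] 0.035
wrist [0.5499 0.0077 0.012  0.3057 0.0042 0.0089] 0.015
top None
```

The fits say seated (rim z ≈ 12 mm, tilt ≈ 0, centred). I'll confirm by lightly touching the top with closed fingers; contact is expected at z ≈ 63 mm.

Call:
{"method": "carry_out", "body": {
  "rows": "0 0 -40 0;0 0 -25 0;0 0 -10 0;0 0 -4 0;0 0 0 0;0 0 -1 0;0 0 0 0",
  "claw": 0
}}

```text
t: 45.65
eef_pos: [0.5488, 0.0068, 0.0635]
tool_rot: [0.0, -0.15, 0.989, 0.0]
contact_force: [0.3, -0.4, -0.5]
gripper_width: -0.0
grasp_force: 0.0
```

Call:
{"method": "carry_out", "body": {
  "rows": "0 0 -1 0;0 0 0 0;0 0 -1 0;0 0 0 0"
}}

```text
t: 46.15
eef_pos: [0.5489, 0.0067, 0.063]
tool_rot: [0.001, -0.15, 0.989, 0.0]
contact_force: [-6.1, 0.9, 19.2]
gripper_width: -0.003
grasp_force: 9.9
```

Contact is at z = 0.063, as expected for a fully seated cover. Lift off and hand in.

Call:
{"method": "carry_out", "body": {
  "rows": "0 0 5 0;0 0 30 0;0 0 50 0;0 0 0 0;0 0 0 0"
}}

```text
t: 46.78
eef_pos: [0.5482, 0.0068, 0.1458]
tool_rot: [0.0, -0.15, 0.989, 0.0]
contact_force: [0.0, 0.7, 0.3]
gripper_width: -0.001
grasp_force: 0.0
```

Run:
```python
from h import *
x=outl("wrist","cover",(.55,.007),.035)
print(fit([x],[.55,.0067,.3],(.05,.05,.011,.063)) if x else None, get_obs()["eef_pos"])
print(hand_in())
```

```text
(array([0.55061654, 0.0073002 , 0.30397636]), np.float64(0.01837623119354248)) [0.54748886 0.00671576 0.14481212]
the job is handed in; nothing more can be done
None
```

The job is handed in at about 47 s with no verdict returned: the honey stone went in dome up near the pocket's middle and the cover is seated rim down over it (within about 1 mm of centre, top touched at 63 mm as expected), the dark stone, loupe and carton were not touched, and I viewed 11 pictures, one over the limit of 10.

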